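# Shut and lock the counter showcase

### The arm

A 6-joint arm with a two-finger parallel gripper is mounted at the origin on the work surface; the furniture and walls round the work are solid. World frame = base frame: x ahead of the robot, y to its left, z up, the work surface at z = 0. Lengths are in m, angles in rad, forces in N, time in s.
With the tool pointing down it reaches from about 0.325 to 0.9 m from the base axis. Payload 6.1 kg.
Tool frame: the origin (TCP) lies on the centre line of the jaws, within the pads' length; the fingertips stand 25 mm ahead of it and the grasp point (between the pads) lies 6 mm ahead of it; z points along the fingers, y is the direction in which the jaws open and shut (so a half turn about z gives the same grasp; the last joint's range is limited). The gripper opens to 87 mm and grips with 3 to 60 N. Pads are 19 mm wide; open, the fingers measure 117 mm over their backs; the gripper's body (75 mm by 190 mm) begins 51 mm behind the grasp point.
Start: joints at [-1.412, 0.22, 1.526, -0, 1.395, -0.126], TCP at [0.176, -0.6, 0.248] pointing down, gripper open.
Joint ranges: [-2.98, 2.98], [-0.91, 2.08], [0.09, 2.57], [-1.24, 4.39], [0.2, 2.65], [-2.68, 2.68]. Speed limits (rad/s): [2.57, 2.57, 3.01, 3.14, 3.14, 3.14].

### API

Orientations are given as a rotation vector (axis times angle).
In Python, from cell import state, capture, ticket, outline_of, mark_of gives the robot as it stands.
- The arm moves only by the tool carry_out, never from a script. Its argument "rows" is a list that holds one entry, the list of rows, each a list of 6 numbers: the shift along the world's x, y, z in units of 40 mm (1.0 is 40 mm), then the turn, a rotation vector about the world's x, y, z in degrees. A call has exactly 10 rows; each row shifts and turns the commanded pose from where the row before left it; what a row does not reach is not made up. A row lasts 1/8 s, in which the tool goes at most 62.5 mm and 10.7 degrees, less where a joint would pass 70% of its speed; a pose out of reach is approached as far as the arm can. A call is refused whole if a number of a shift passes 1 or a number of a turn 10.7, either way. A call with a gripper value outside its range is refused whole. "jaw" is the finger opening in mm, from 0 to 87, set as the call begins (left out, the last holds). The fingers move at their own pace and stop on an object; the grip force is fixed at half the most. Time passes only in rows, so rows that do not move let the fingers close, or fill a call up. It gives the time, the measured TCP pose, the force and the opening at its end, in the units of the state.
- state(): the state, without advancing time (a new reading comes with each control period).
- capture(name): name is "scene" or "top" or "wrist"; returns a dict with "img" (480x640x3 uint8, red, green, blue), "intrinsics" (3x3 intrinsics, pixels), "view" (4x4, takes a point from world to camera coordinates); the wrist camera has in their place "T_tool_cam" (4x4, takes a point from camera to tool coordinates, whose origin is the TCP and whose axes are the flange's). Camera axes: x right, y up, looking along -z (the intrinsics and any distortion apply to the point x, -y, -z); pixel columns grow to the right and rows downward; lengths in m; the calibration is good to about 2 mm. A picture is of the moment at which its call begins: read the wrist's pose just before it. There is no depth.
- ticket.close_job(): hands the job in, once; it reports no verdict.
Trained networks look in the newest picture that a camera, given by its name, has taken for a name from the list of things; names that differ only in an ending like _2 or _b are one class to them, and where a whole thing is asked for, a point or a joint stands for the part that bears it (a point fixed in the world has none). Each returns a list of dicts, best first, with "p" (0 to 1); they miss things now and then, are a little off and sometimes report something else, mostly with a low value. They report only what shows in the picture. A call takes as long as a camera call.
- outline_of(name, camera): "region" (480x640 bool, what is visible of it).
- mark_of(name, camera): "point" ([x, y, z] in m, in the coordinates of the camera as it stood for that picture, good to about 4 mm: a listed point, or the origin of a listed thing).
The state is a dict: "time": time; "q": joint angles; "qd": joint speeds; "joint_efforts": joint torques, N m; "tcp_pos": TCP position; "tool_rot": TCP orientation; "force": force on the tool from outside, world axes, zero at the start; "ft_torque": the same for the moment, N m; "gripper_width": opening from 0.0 (shut) to 1.0 (fully open).
Only numpy, scipy, OpenCV 4.12 (cv2) and the standard library are available. Lean on these libraries where they do the work, as an engineer would, in place of code of your own. Each camera call takes 0.05 s, during which the arm holds its last target. There are 200 camera calls.

### The job

The sale is over and the glass showcase on the counter must be locked again. With the fingertips, gently push both of its sliding doors fully shut by their black pulls, without gripping the pulls, and then push the lock's brass plunger all the way in so that it stays locked. Leave the things standing on the counter where they are, and finish clear of everything.

Things in the scene. Friction and masses are not known exactly. Their poses are not given: they have to be found in the camera images.
- showcase: low counter-top glass showcase, 130 mm deep (x), 460 mm wide (y), 120 mm high, dark wood base, aluminium frame, glass top; it stands firm. Origin: centre of its underside; +z up; its -x side is the staff side with the two sliding doors and faces roughly toward the robot; +y is to the robot's left.
- left_door (a joint): how far the left sliding glass door stands open, m: 0 = fully shut against the left post (its +y end), growing as the door slides toward -y of the showcase, at most 0.085. It runs in the front track (nearer the robot), stays where it is left and needs about 3 N to slide. Its face lies at x = -62 mm of the showcase.
- right_door (a joint): how far the right sliding glass door stands open, m: 0 = fully shut against the right post (its -y end), growing as the door slides toward +y of the showcase, at most 0.085. Rear track, face at x = -52 mm of the showcase; otherwise like the left door.
- left_push (a point): point on the push face (looking to -y, the middle) of the left door's pull: a black upright bar on the door, 12 mm wide (y), 50 mm high (z = 60 to 110 mm), its free end at x = -96 mm of the showcase. The point lies at mid height, 10 mm inside the free end. Axes as the showcase. Push it to +y to shut the door. The bar's inner half looks to the middle, its outer half to the post.
- right_push (a point): the same point on the right door's pull (same size, same plane): on its face looking to +y of the showcase, toward the middle. Push it to -y of the showcase to shut the door.
- lock (a joint): how far the lock's plunger is pushed in, m: 0 = out (unlocked), 0.009 = fully in (locked). It moves along +x of the showcase, needs about 5 N and stays where it is left. Its pin (5 mm) passes through an 11 mm hole in the right door's centre stile only when both doors are shut; otherwise the pin runs against the right door and the plunger stays out.
- lock_face (a point): centre of the outer face of the lock's brass plunger (17 mm round), which sits in a steel barrel (22 mm round) on the left door's centre stile, 85 mm over the counter, and moves with that door. Unlocked the face stands 28 mm out from the door (x = -90 mm of the showcase) and 16 mm out of the barrel; locked 7 mm out of the barrel. Axes as the showcase; push along +x.
- blue_spool: blue sewing-thread spool, 27 mm round, 46 mm high, standing, loose on the counter; origin: centre of its underside. Not part of the job.
- white_spool: white sewing-thread spool, 27 mm round, 46 mm high, standing, loose on the counter; origin: centre of its underside. Not part of the job.
- chalk: blue tailor's chalk, 36 x 46 x 8 mm, lying flat, loose on the counter; origin: centre of its underside. Not part of the job.
- ripper: red seam ripper, 11 x 114 x 11 mm, lying, loose on the counter; origin: centre of its underside. Not part of the job.
- bell: counter bell, 80 mm round, 56 mm high, loose on the counter; origin: centre of its underside. Not part of the job.

How it is judged:
By the outcome, as a careful person would: the job done as asked, in the order asked, and still so for the second after the job is handed in, with the robot touching nothing.
It also fails if it takes over 59 s, if anything falls off the work surface, if the arm or the gripper's body presses on something with over 40 N, if the wrist force passes 120 N, or if a joint passes its speed limit or range.

## Working session

There is one attempt and no reset: what is moved stays moved. The work goes in short steps, Python scripts to look and compute and a tool call to move; the robot and the scene stay as the last step left them, time stands still between calls to the robot, and variables do not carry over. Pictures are saved under pics/ and viewed, about 8 in all and at most 12, crops included, and the job is handed in when it is done.

Besides the shell and the picture viewer there is one more tool, called as name(argument=value, ...), one argument or row to a line, values as JSON. carry_out: Moves the arm, as the interface text tells. Its arguments: {"type":"object","properties":{"rows":{"type":"array","items":{"type":"array","items":{"type":"array","items":{"type":"number"}}}},"jaw":{"type":"number"}},"required":["rows"]}

```bash
mkdir -p pics
cat > h.py <<'E'
import numpy as np, cv2
from cell import state, capture, ticket, outline_of, mark_of
def w(cam, cap, p):
    if cam=="wrist": raise SystemExit
    return (np.linalg.inv(np.array(cap["view"]))@np.r_[p,1])[:3]
def look(cam, names, save=None):
    c=capture(cam)
    if save: cv2.imwrite("pics/"+save, c["img"][:,:,::-1])
    for n in names:
        for m in mark_of(n,cam)[:2]:
            print(cam,n,round(m["p"],2),np.round(w(cam,c,m["point"]),4))
    return c
E
python3 - <<'E'
from h import *
N=["showcase","left_push","right_push","lock_face","blue_spool","white_spool","chalk","ripper","bell"]
print(state())
look("scene",N,"s1.png");look("top",N,"t1.png")
E
```

```text
{'time': 0.0, 'q': array([-1.41210867e+00,  2.21249734e-01,  1.52765414e+00, -1.88536692e-05,
        1.39469693e+00, -1.26083623e-01]), 'qd': array([ 0.00059365,  0.00063349, -0.00118968, -0.00157488, -0.00077194,
       -0.00022323]), 'joint_efforts': array([ 5.45512103e-04, -4.94611502e+01, -3.87377214e+01,  6.98543340e-02,
        5.69896249e-02, -1.44694009e-04]), 'tcp_pos': array([ 0.17549198, -0.59923697,  0.24639982]), 'tool_rot': array([-3.10781261e+00, -4.45528019e-01,  8.05174755e-05]), 'force': array([-0.10176209, -0.63330896,  0.53143525]), 'ft_torque': array([0.02702193, 0.01666377, 0.04102396]), 'gripper_width': 0.9988667281906723}
scene showcase 0.82 [ 0.5565  0.1121 -0.0014]
scene left_push 0.68 [0.4125 0.1601 0.0833]
scene right_push 0.79 [ 0.5792 -0.0507  0.0848]
scene lock_face 0.47 [0.5183 0.0094 0.0844]
scene blue_spool 0.71 [ 0.485  -0.0434 -0.001 ]
scene white_spool 0.61 [ 0.3575  0.1268 -0.0046]
scene chalk 0.8 [ 4.153e-01  5.060e-02 -3.000e-04]
scene bell 0.88 [ 0.5308 -0.2542 -0.0041]
top left_push 0.56 [0.4092 0.1649 0.0858]
top left_push 0.55 [0.5618 0.1145 0.0015]
top right_push 0.72 [ 0.5799 -0.0522  0.0883]
top right_push 0.65 [0.5235 0.0111 0.0873]
top lock_face 0.37 [0.524  0.0139 0.0856]
top blue_spool 0.44 [ 0.4851 -0.0432 -0.0021]
top white_spool 0.6 [0.3545 0.1273 0.0008]
top white_spool 0.31 [0.5202 0.0135 0.0881]
top chalk 0.68 [ 0.4189  0.0532 -0.0021]
top chalk 0.2 [0.4083 0.1643 0.0867]
top ripper 0.61 [0.4075 0.1653 0.0865]
top ripper 0.55 [ 0.417  -0.1605 -0.0029]
top bell 0.73 [ 0.5251 -0.2554 -0.0012]
```

View pics/s1.png

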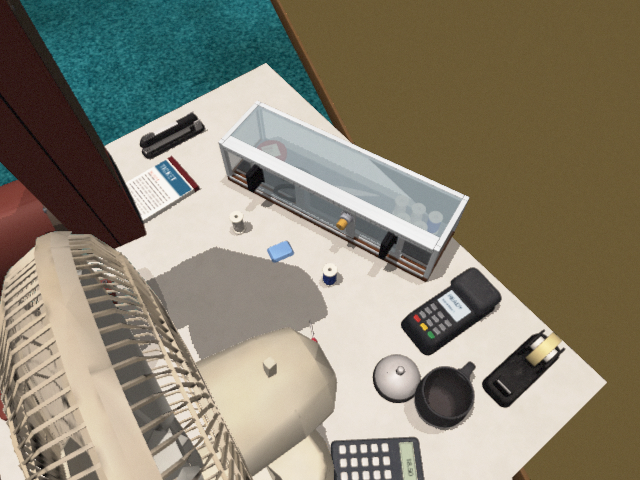

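View pics/t1.png

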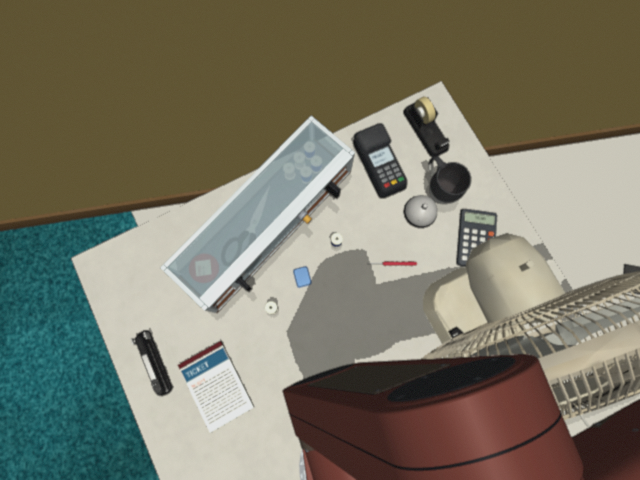

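The scene view shows the showcase turned by about 38°. The pulls are at about (248,176) and (388,243), the lock at (343,220), with the spools and chalk in front. Next I check the corners of the top and where the fan and the arm are.

```bash
cat >> h.py <<'E'
def ray(c,uv,z):
    K=np.array(c["intrinsics"]);V=np.array(c["view"]);R=V[:3,:3];o=-R.T@V[:3,3]
    n=cv2.undistortPoints(np.array([[uv]],float),K,None)[0,0]
    d=R.T@np.array([n[0],-n[1],-1]); return o+d*(z-o[2])/d[2]
def proj(c,P):
    p=np.array(c["view"])@np.r_[P,1]; q=np.array(c["intrinsics"])@np.array([p[0],-p[1],-p[2]]); return np.round(q[:2]/q[2])
E
python3 - <<'E'
from h import *
s=capture("scene");t=capture("top");print([k for k in s])
for n,c,pts in (("s",s,[(260,103),(219,143),(433,248),(467,198)]),("t",t,[(311,117),(353,153),(207,309),(164,267)])):
    for p in pts: print(n,p,np.round(ray(c,p,.12),3))
    V=np.array(c["view"]); print("cam pos",-V[:3,:3].T@V[:3,3])
    for P in [(0,0,0),(0,0,.4),(.176,-.6,.25),(.1,-.6,.4),(.5,-.4,0)]: print(P,proj(c,P))
for n,c in(("scene",s),("top",t)):
    for o in outline_of("showcase",n)[:1]:
        m=o["region"].astype(np.uint8); cs=max(cv2.findContours(m,0,2)[0],key=cv2.contourArea)
        print(n,o["p"],cv2.approxPolyDP(cv2.convexHull(cs),4,True).reshape(-1,2).tolist())
for k in range(3):
  for n in("scene","top"): look(n,["left_push","right_push","lock_face"])
E
```

```text
['img', 'intrinsics', 'view']
s (260, 103) [0.47 0.32 0.12]
s (219, 143) [0.367 0.246 0.12 ]
s (433, 248) [ 0.645 -0.101  0.12 ]
s (467, 198) [ 0.747 -0.03   0.12 ]
cam pos [ 0.32554874 -0.43170978  0.85237785]
(0, 0, 0) [ 62. 344.]
(0, 0, 0.4) [-102.  220.]
(0.176, -0.6, 0.25) [218. 841.]
(0.1, -0.6, 0.4) [  31. 1054.]
(0.5, -0.4, 0) [420. 474.]
t (311, 117) [ 0.748 -0.027  0.12 ]
t (353, 153) [ 0.65  -0.104  0.12 ]
t (207, 309) [0.367 0.245 0.12 ]
t (164, 267) [0.466 0.323 0.12 ]
cam pos [0.27576894 0.0333662  1.04750917]
(0, 0, 0) [354. 467.]
(0, 0, 0.4) [379. 555.]
(0.176, -0.6, 0.25) [694. 336.]
(0.1, -0.6, 0.4) [802. 393.]
(0.5, -0.4, 0) [483. 212.]
scene 0.56 [[222, 138], [259, 101], [468, 200], [424, 280], [230, 180]]
top 0.64 [[313, 117], [354, 151], [339, 196], [250, 291], [217, 312], [202, 309], [162, 267]]
scene left_push 0.78 [0.4095 0.1567 0.0854]
scene right_push 0.65 [ 0.5757 -0.0512  0.0835]
scene lock_face 0.55 [0.5196 0.0105 0.0898]
top left_push 0.96 [0.4057 0.1669 0.0858]
top left_push 0.59 [ 0.4197  0.05   -0.0011]
top right_push 0.76 [ 0.5779 -0.0543  0.0881]
top lock_face 0.36 [0.5221 0.0109 0.0864]
scene left_push 0.96 [0.4121 0.1576 0.0818]
scene right_push 0.79 [ 0.5787 -0.052   0.0801]
scene lock_face 0.72 [ 0.53   -0.2545 -0.0032]
scene lock_face 0.57 [0.5209 0.0083 0.0874]
top left_push 0.58 [0.4104 0.164  0.0873]
top right_push 0.73 [ 0.5807 -0.0509  0.0849]
top lock_face 0.53 [0.5218 0.0107 0.0848]
scene left_push 0.82 [0.4067 0.1591 0.0843]
scene right_push 0.88 [ 0.5761 -0.0526  0.083 ]
scene lock_face 0.59 [0.5184 0.0085 0.0871]
top left_push 0.93 [0.409  0.164  0.0854]
top left_push 0.49 [0.5189 0.0113 0.0866]
top right_push 0.52 [ 0.579  -0.053   0.0874]
top right_push 0.37 [5.605e-01 1.137e-01 2.000e-04]
top lock_face 0.44 [0.5239 0.0136 0.0866]
```

Run:
```python
from h import *
s=capture("scene");t=capture("top")
def tri(a,b):
    o1,o2=[-np.array(c["view"])[:3,:3].T@np.array(c["view"])[:3,3] for c in(s,t)]
    d1=ray(s,a,0)-o1;d2=ray(t,b,0)-o2
    k=np.linalg.lstsq(np.c_[d1,-d2],o2-o1,rcond=None)[0]
    p,q=o1+k[0]*d1,o2+k[1]*d2;print(a,b,np.round((p+q)/2,3),np.round(np.linalg.norm(p-q),3))
tri((269,368),(525,266)); tri((70,235),(425,350))
from cell import *
q=state()
c=np.array([.5575,.109]);y=np.radians(38.8);R=np.array([[np.cos(y),-np.sin(y)],[np.sin(y),np.cos(y)]])
for n,p in dict(L=(.409,.1612),Rr=(.5784,-.0522),lock=(.5205,.0105),blue=(.485,-.0433),white=(.356,.127),chalk=(.417,.052),bell=(.528,-.255),rip=(.417,-.1605)).items(): print(n,np.round(R.T@(np.array(p)-c),4))
cv2.imwrite("pics/c1.png",cv2.resize(s["img"][130:300,200:480,::-1],None,fx=2.8,fy=2.8,interpolation=2))
w_=capture("wrist");cv2.imwrite("pics/w1.png",w_["img"][:,:,::-1])
```

```text
(269, 368) (525, 266) [ 0.328 -0.284  0.382] 0.001
(70, 235) (425, 350) [ 0.212 -0.109  0.439] 0.053
L [-0.083   0.1337]
Rr [-0.0847 -0.1387]
lock [-0.0906 -0.0536]
blue [-0.1519 -0.0733]
white [-0.1458  0.1403]
chalk [-0.1452  0.0436]
bell [-0.2511 -0.2652]
rip [-0.2784 -0.122 ]
```

View pics/c1.png

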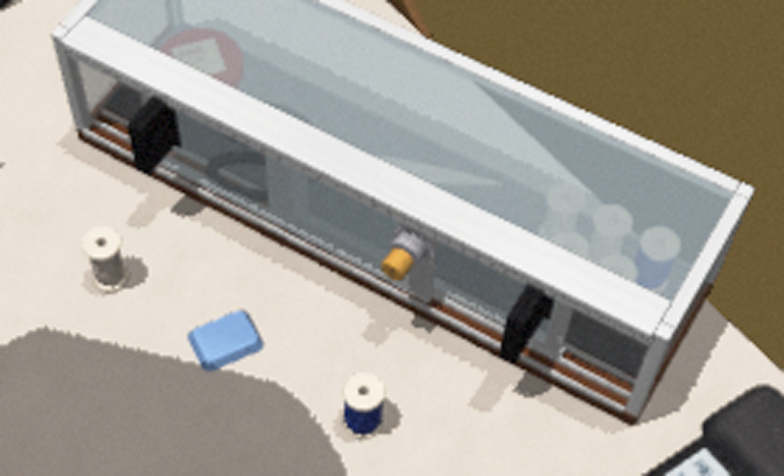

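View pics/w1.png

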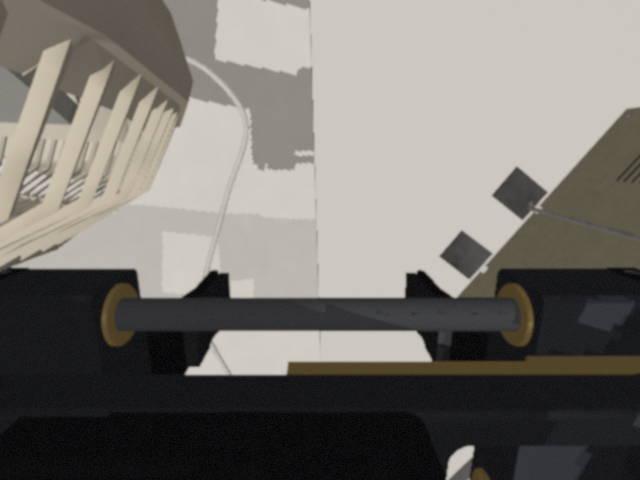

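The crop shows both doors open, with the plunger (brass) standing out of the barrel at crop (398,262). The wrist view shows the fan's grille at upper left. The fan is a solid obstacle between the start pose and the showcase, so I need its extents.

Run:
```python
import cv2,numpy as np
s=cv2.imread("pics/s1.png")[210:480,0:360];t=cv2.imread("pics/t1.png")[210:480,280:640]
s=cv2.resize(s,(800,600))[:,:];t=cv2.resize(t,(800,600))
cv2.imwrite("pics/f1.png",cv2.resize(np.hstack([s,t]),(800,300)))
cv2.imwrite("pics/f1.png",np.vstack([cv2.resize(s,(400*1,300)),cv2.resize(t,(400,300))]) )
```

```text
(no output)
```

View pics/f1.png

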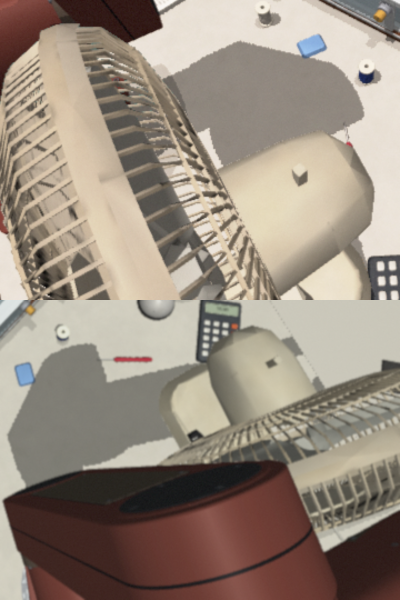

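The fan motor's nub is at about (0.33,-0.28,0.38), and the grille stands on the base side of it. I'll raise the arm first, then look again.

carry_out(
  rows=[
    [[0,0,0.8,0,0,0],[0,0,0.8,0,0,0],[0,0,0.8,0,0,0],[0,0,0.8,0,0,0],[0,0,0.8,0,0,0],[0,0,0.8,0,0,0],[0,0,0.8,0,0,0],[0,0,0.8,0,0,0],[0,0,0.8,0,0,0],[0,0,0.8,0,0,0]],
  ],
  jaw=0,
)

```text
time: 3.8
tcp_pos: [0.1756, -0.5997, 0.5687]
tool_rot: [3.11, 0.446, 0.0]
force: [-0.3, -0.5, -0.4]
gripper_width: 0.017
```

Run:
```python
from h import *
print(state()["q"],state()["tcp_pos"])
t=capture("top")["img"];w_=capture("wrist");s=capture("scene")["img"];print(w_["T_tool_cam"],w_["intrinsics"])
r=lambda i:cv2.resize(i[:,:,::-1],(400,300),interpolation=cv2.INTER_AREA)
cv2.imwrite("pics/m2.png",np.vstack([np.hstack([r(t),r(w_["img"])]),np.hstack([r(s),r(s)*0])]))
```

```text
[-1.41210875e+00  2.41381660e-01  9.09289754e-01  5.96139423e-06
  1.99075951e+00 -1.26092920e-01] [ 0.17556996 -0.59967624  0.56865483]
[[ 2.35369440e-04  9.68452148e-01  2.49199482e-01  6.73316054e-02]
 [ 9.99999894e-01 -3.26711041e-04  3.25179625e-04  2.93287112e-04]
 [ 3.96337128e-04  2.49199379e-01 -9.68452122e-01 -1.36722738e-01]
 [ 0.00000000e+00  0.00000000e+00  0.00000000e+00  1.00000000e+00]] [[349.02855703   0.         317.01944834]
 [  0.         349.02855703 239.90303223]
 [  0.           0.           1.        ]]
```

View pics/m2.png

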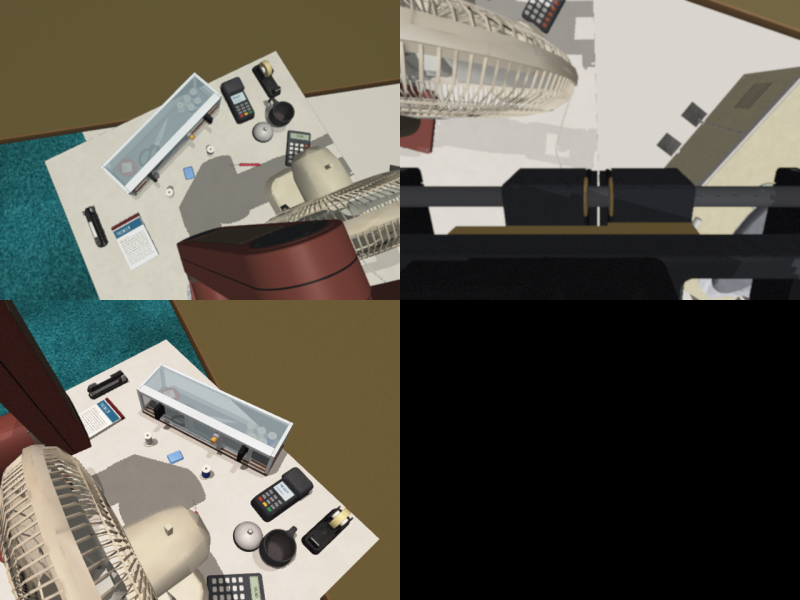

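Run:
```python
from h import *
from scipy.spatial.transform import Rotation as Ro
T=np.array(capture("wrist")["T_tool_cam"]);K=np.array(capture("wrist")["intrinsics"])
t=capture("top");s=capture("scene")
def wr(uv,tcp,rv=state()["tool_rot"]):
    R=Ro.from_rotvec(rv).as_matrix();o=R@T[:3,3]+tcp
    d=R@T[:3,:3]@np.array([(uv[0]-K[0,2])/K[0,0],-(uv[1]-K[1,2])/K[1,1],-1]);return o,d
def fx(c,uv):
    o=-np.array(c["view"])[:3,:3].T@np.array(c["view"])[:3,3];return o,ray(c,uv,0)-o
def tri(a,b,n):
    k=np.linalg.lstsq(np.c_[a[1],-b[1]],b[0]-a[0],rcond=None)[0];p=a[0]+k[0]*a[1];q=b[0]+k[1]*b[1];print(n,np.round((p+q)/2,3),round(np.linalg.norm(p-q),3))
A=(.1755,-.5992,.2464);B=(.1756,-.5997,.5687)
tri(wr((190,90),A),wr((283,128),B),"right end")
for z in(.2,.3,.4,.5):
    print(z,[np.round(o+d*(z-o[2])/d[2],2)[:2] for o,d in(wr((283,128),B),fx(t,(432,350)),fx(t,(640,265)),fx(s,(54,240)),fx(s,(5,330)),fx(s,(100,237)),fx(t,(595,363)),fx(t,(580,255)))])
```

```text
right end [ 0.251 -0.531  0.249] 0.006
0.2 [array([ 0.26, -0.53]), array([ 0.22, -0.17]), array([ 0.31, -0.58]), array([0.08, 0.07]), array([ 0.01, -0.05]), array([0.15, 0.05]), array([ 0.15, -0.45]), array([ 0.35, -0.48])]
0.3 [array([ 0.25, -0.54]), array([ 0.23, -0.14]), array([ 0.31, -0.51]), array([ 0.12, -0.01]), array([ 0.05, -0.11]), array([ 0.17, -0.02]), array([ 0.17, -0.39]), array([ 0.34, -0.42])]
0.4 [array([ 0.25, -0.55]), array([ 0.23, -0.12]), array([ 0.3 , -0.44]), array([ 0.16, -0.08]), array([ 0.1 , -0.17]), array([ 0.2, -0.1]), array([ 0.18, -0.34]), array([ 0.33, -0.36])]
0.5 [array([ 0.25, -0.56]), array([ 0.24, -0.1 ]), array([ 0.3 , -0.37]), array([ 0.19, -0.16]), array([ 0.15, -0.23]), array([ 0.23, -0.17]), array([ 0.2 , -0.28]), array([ 0.32, -0.3 ])]
```

The fan disc spans about (0.16,-0.1) to (0.25,-0.53), with its top near z 0.5. I'll pass above and outside it, turning the tool to the showcase's yaw of 38.8°.

carry_out(
  rows=[
    [[0.5,0.3,1,0,0,2.25],[0.7,0.4,1,0,0,2.25],[0.85,0.6,0,0,0,2.25],[0.85,0.8,0,0,0,2.25],[0.85,0.9,0,0,0,2.25],[0.85,1,0,0,0,2.25],[0.85,1,0,0,0,2.25],[0.85,1,0,0,0,2.25],[0.85,1,0,0,0,2.25],[0.85,1,0,0,0,2.25]],
  ],
)

```text
time: 5.4
tcp_pos: [0.4965, -0.2784, 0.6462]
tool_rot: [-2.961, -1.045, 0.002]
force: [0.4, -0.4, -0.4]
gripper_width: 0.001
```

carry_out(
  rows=[
    [[-0.14,0.9,-0.7,0,0,0],[-0.14,1,-0.8,0,0,0],[-0.14,1,-0.8,0,0,0],[-0.14,1,-0.8,0,0,0],[-0.14,1,-0.8,0,0,0],[-0.14,1,-0.8,0,0,0],[-0.14,1,-0.8,0,0,0],[-0.14,1,-0.8,0,0,0],[-0.14,1,-0.8,0,0,0],[-0.14,0.9,-0.8,0,0,0]],
  ],
)

```text
time: 6.65
tcp_pos: [0.4384, 0.1135, 0.3292]
tool_rot: [-2.962, -1.044, 0.002]
force: [0.7, 0.4, 0.3]
gripper_width: 0.006
```

```bash
cat >> h.py <<'E'
from scipy.spatial.transform import Rotation as Ro
C=np.array([.5575,.109]);YA=np.radians(38.8);RS=np.array([[np.cos(YA),-np.sin(YA)],[np.sin(YA),np.cos(YA)]])
def show(names):
    s=state();R=Ro.from_rotvec(s["tool_rot"]).as_matrix();c=capture("wrist");T=np.array(c["T_tool_cam"])
    print("tcp",np.round(s["tcp_pos"],4),"in case",np.round(RS.T@(s["tcp_pos"][:2]-C),4),"F",np.round(np.r_[RS.T@s["force"][:2],s["force"][2]],1))
    for n in names:
        for m in mark_of(n,"wrist")[:2]:
            p=R@(T@np.r_[m["point"],1])[:3]+s["tcp_pos"]; print(n,round(m["p"],2),np.round(p,4),"case",np.round(RS.T@(p[:2]-C),4))
    return c["img"]
def units(tx,ty,z):
    s=state();p=np.r_[C+RS@[tx,ty],z]; print("units",np.round((p-s["tcp_pos"])/.04,3))
E
python3 - <<'E'
from h import *
i=show(["left_push","right_push","lock_face","showcase"]);units(-.086,.08,.1)
cv2.imwrite("pics/w3.png",i[:,:,::-1])
E
```

```text
tcp [0.4384 0.1135 0.3292] in case [-0.09    0.0781] F [ 0.7 -0.1  0.3]
left_push 0.72 [0.4037 0.1653 0.0858] case [-0.0846  0.1403]
right_push 0.94 [ 0.5755 -0.055   0.0829] case [-0.0887 -0.139 ]
right_push 0.15 [ 0.5553  0.1101 -0.0021] case [-0.0011  0.0022]
lock_face 0.79 [0.5209 0.0067 0.0858] case [-0.0926 -0.0568]
lock_face 0.36 [ 0.4182  0.049  -0.0025] case [-0.1461  0.0405]
showcase 0.81 [ 0.5577  0.112  -0.0034] case [0.002  0.0022]
units [ 0.022  0.139 -5.786]
```

View pics/w3.png

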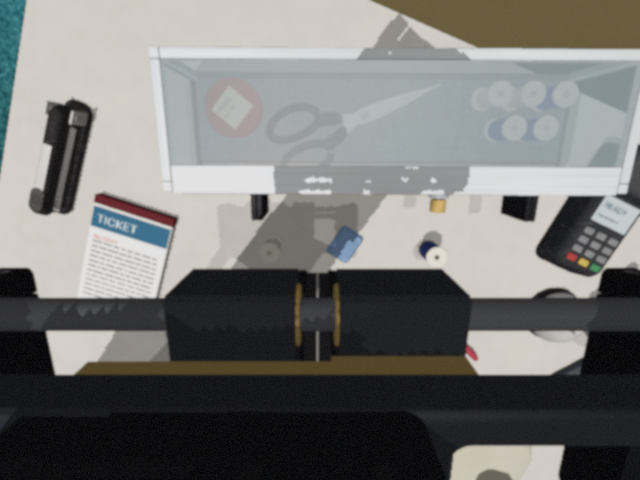

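The wrist view agrees: the pulls are at (258,207) and (518,207) and the lock at (437,206), with the showcase square to the tool. I'll descend in front of the left door.

carry_out(
  rows=[
    [[0,0.02,-0.8,0,0,0],[0,0.02,-0.8,0,0,0],[0,0.02,-0.8,0,0,0],[0,0.02,-0.8,0,0,0],[0,0.02,-0.8,0,0,0],[0,0.02,-0.7,0,0,0],[0,0.02,-0.5,0,0,0],[0,0,-0.3,0,0,0],[0,0,-0.2,0,0,0],[0,0,0,0,0,0]],
  ],
)

```text
time: 8.15
tcp_pos: [0.4398, 0.1175, 0.1037]
tool_rot: [2.963, 1.043, 0.0]
force: [-0.7, 0.4, 0.2]
gripper_width: 0.002
```

Run:
```python
from h import *
i=show(["left_push","lock_face"]);units(-.086,.115,.1)
```

```text
tcp [0.4398 0.1175 0.1037] in case [-0.0864  0.0803] F [-0.3  0.7  0.2]
lock_face 0.83 [0.519  0.009  0.0829] case [-0.0927 -0.0538]
lock_face 0.58 [ 0.4148 -0.1638  0.0011] case [-0.2821 -0.1232]
units [-0.547  0.673 -0.109]
```

carry_out(
  rows=[
    [[-0.125,0.156,-0.1,0,0,0],[-0.125,0.156,0,0,0,0],[-0.125,0.156,0,0,0,0],[-0.094,0.117,0,0,0,0],[-0.063,0.078,0,0,0,0],[-0.063,0.078,0,0,0,0],[-0.063,0.078,0,0,0,0],[-0.063,0.078,0,0,0,0],[-0.063,0.078,0,0,0,0],[-0.063,0.078,0,0,0,0]],
  ],
)

```text
time: 9.55
tcp_pos: [0.4058, 0.16, 0.0996]
tool_rot: [2.963, 1.044, 0.001]
force: [2.4, -2.5, -1.0]
gripper_width: 0.002
```

Run:
```python
from h import *
show(["left_push","lock_face"])
for n in("scene","top"): look(n,["left_push","lock_face"])
```

```text
tcp [0.4058 0.16   0.0996] in case [-0.0863  0.1348] F [ 0.3 -3.4 -1. ]
scene left_push 0.78 [0.4018 0.1686 0.0854]
scene lock_face 0.59 [0.5136 0.0181 0.0862]
top left_push 0.64 [0.517  0.0208 0.0842]
top lock_face 0.49 [0.5171 0.022  0.0862]
top lock_face 0.25 [ 0.4203  0.0518 -0.0007]
```

carry_out(
  rows=[
    [[-0.063,0.078,0,0,0,0],[-0.063,0.078,0,0,0,0],[-0.063,0.078,0,0,0,0],[-0.063,0.078,0,0,0,0],[-0.063,0.078,0,0,0,0],[-0.063,0.078,0,0,0,0],[-0.047,0.058,0,0,0,0],[-0.032,0.039,0,0,0,0],[-0.032,0.039,0,0,0,0],[-0.032,0.039,0,0,0,0]],
  ],
)

```text
time: 11.25
tcp_pos: [0.3849, 0.1857, 0.0996]
tool_rot: [-2.963, -1.044, -0.0]
force: [1.5, -1.9, -0.8]
gripper_width: 0.005
```

Run:
```python
from h import *
show(["left_push","lock_face"])
for n in("scene","top"): look(n,["lock_face"])
```

```text
tcp [0.3849 0.1857 0.0996] in case [-0.0864  0.1679] F [-0.  -2.4 -0.8]
scene lock_face 0.62 [0.4907 0.0434 0.0836]
top lock_face 0.37 [0.4924 0.0479 0.085 ]
```

carry_out(
  rows=[
    [[-0.031,0.039,0,0,0,0],[-0.031,0.039,0,0,0,0],[-0.031,0.039,0,0,0,0],[-0.031,0.039,0,0,0,0],[-0.031,0.039,0,0,0,0],[0,0,0,0,0,0],[0,0,0,0,0,0],[0,0,0,0,0,0],[0,0,0,0,0,0],[0,0,0,0,0,0]],
  ],
)

```text
time: 12.85
tcp_pos: [0.3785, 0.1934, 0.0994]
tool_rot: [-2.963, -1.044, 0.001]
force: [-0.6, 0.1, 0.4]
gripper_width: 0.008
```

Run:
```python
from h import *
show(["left_push","lock_face"])
for n in("scene","top"): look(n,["lock_face"])
```

```text
tcp [0.3785 0.1934 0.0994] in case [-0.0866  0.178 ] F [-0.4  0.4  0.4]
scene lock_face 0.56 [0.4845 0.0525 0.0854]
top lock_face 0.73 [3.558e-01 1.274e-01 3.000e-04]
top lock_face 0.51 [0.4916 0.0567 0.0883]
```

carry_out(
  rows=[
    [[-0.031,0.039,0,0,0,0],[-0.031,0.039,0,0,0,0],[-0.031,0.039,0,0,0,0],[-0.031,0.039,0,0,0,0],[-0.031,0.039,0,0,0,0],[-0.031,0.039,0,0,0,0],[-0.031,0.039,0,0,0,0],[-0.016,0.02,0,0,0,0],[-0.016,0.02,0,0,0,0],[0,0,0,0,0,0]],
  ],
)

```text
time: 14.45
tcp_pos: [0.3775, 0.1951, 0.1]
tool_rot: [2.937, 1.038, 0.015]
force: [41.1, -57.5, -19.3]
gripper_width: 0.007
```

The left door is at its stop (force rose at case y≈0.180). I'll back off, lift, and cross to the right door.

carry_out(
  rows=[
    [[0.15,-0.19,0,0,0,0],[0.235,-0.292,0,0,0,0],[0.235,-0.292,0,0,0,0],[0,0,0.8,0,0,0],[0,0,0.95,0,0,0],[0.746,-0.927,0,0,0,0],[0.746,-0.927,0,0,0,0],[0.746,-0.927,0,0,0,0],[0.746,-0.927,0,0,0,0],[0.746,-0.927,0,0,0,0]],
  ],
)

```text
time: 15.7
tcp_pos: [0.5437, -0.0115, 0.1695]
tool_rot: [-2.962, -1.045, -0.0]
force: [0.8, 0.6, 0.4]
gripper_width: 0.005
```

Run:
```python
from h import *
show(["left_push","lock_face","right_push"])
units(-.086,-.09,.1)
for n in("scene","top"): look(n,["lock_face","left_push","right_push"])
```

```text
tcp [ 0.5437 -0.0115  0.1695] in case [-0.0863 -0.0852] F [ 1.  -0.   0.4]
lock_face 0.68 [0.4829 0.0533 0.083 ] case [-0.0931  0.0034]
right_push 0.64 [ 0.5754 -0.0573  0.0833] case [-0.0903 -0.1408]
units [ 0.106 -0.109 -1.727]
scene lock_face 0.42 [0.4855 0.0523 0.0826]
scene left_push 0.69 [0.3762 0.2057 0.0845]
scene left_push 0.65 [ 0.3532  0.1297 -0.0018]
scene right_push 0.68 [ 0.578  -0.0528  0.0835]
top lock_face 0.54 [0.5593 0.112  0.0029]
top left_push 0.72 [0.3739 0.2105 0.086 ]
```

carry_out(
  rows=[
    [[0,0,-0.6,0,0,0],[0,0,-0.6,0,0,0],[0,0,-0.45,0,0,0],[0,0,-0.1,0,0,0],[0.157,-0.195,0,0,0,0],[0.157,-0.195,0,0,0,0],[0.094,-0.117,0,0,0,0],[0.063,-0.078,0,0,0,0],[0.063,-0.078,0,0,0,0],[0.063,-0.078,0,0,0,0]],
  ],
)

```text
time: 17.55
tcp_pos: [0.5667, -0.0402, 0.0995]
tool_rot: [-2.963, -1.044, 0.0]
force: [0.9, -0.4, 0.4]
gripper_width: 0.007
```

carry_out(
  rows=[
    [[0.063,-0.078,0,0,0,0],[0.063,-0.078,0,0,0,0],[0.063,-0.078,0,0,0,0],[0.063,-0.078,0,0,0,0],[0.063,-0.078,0,0,0,0],[0.063,-0.078,0,0,0,0],[0.063,-0.078,0,0,0,0],[0.063,-0.078,0,0,0,0],[0.047,-0.058,0,0,0,0],[0,0,0,0,0,0]],
  ],
)

```text
time: 18.8
tcp_pos: [0.5889, -0.0678, 0.0995]
tool_rot: [2.963, 1.043, 0.0]
force: [-1.3, 0.2, -0.7]
gripper_width: 0.009
```

Run:
```python
from h import *
show(["right_push"])
for n in("scene","top"): look(n,["lock_face","right_push"])
```

```text
tcp [ 0.5889 -0.0678  0.0995] in case [-0.0863 -0.1574] F [-0.9  1.  -0.7]
right_push 0.24 [ 0.4203  0.0493 -0.0022] case [-0.1443  0.0395]
scene lock_face 0.75 [ 0.5583  0.1108 -0.0042]
scene lock_face 0.42 [0.4845 0.0502 0.0838]
scene right_push 0.86 [ 0.5993 -0.0772  0.0796]
top lock_face 0.45 [0.4892 0.0536 0.085 ]
```

carry_out(
  rows=[
    [[0.063,-0.078,0,0,0,0],[0.063,-0.078,0,0,0,0],[0.063,-0.078,0,0,0,0],[0.031,-0.039,0,0,0,0],[0.031,-0.039,0,0,0,0],[0.031,-0.039,0,0,0,0],[0.016,-0.02,0,0,0,0],[0.016,-0.02,0,0,0,0],[0,0,0,0,0,0],[0,0,0,0,0,0]],
  ],
)

```text
time: 20.45
tcp_pos: [0.6001, -0.0814, 0.0995]
tool_rot: [-2.96, -1.044, 0.003]
force: [-5.8, 7.9, 7.1]
gripper_width: 0.006
```

carry_out(
  rows=[
    [[0.016,-0.02,0,0,0,0],[0.016,-0.02,0,0,0,0],[0.016,-0.02,0,0,0,0],[0.016,-0.02,0,0,0,0],[0,0,0,0,0,0],[0,0,0,0,0,0],[0,0,0,0,0,0],[0,0,0,0,0,0],[0,0,0,0,0,0],[0,0,0,0,0,0]],
  ],
)

```text
time: 21.7
tcp_pos: [0.6003, -0.0817, 0.0994]
tool_rot: [-2.953, -1.043, 0.009]
force: [-15.7, 17.4, 16.2]
gripper_width: 0.002
```

The right door is at its stop too (case y≈-0.175, force rising steadily). I'll back off and line up in front of the lock.

carry_out(
  rows=[
    [[-0.08,0.1,0,0,0,0],[-0.157,0.195,0,0,0,0],[-0.157,0.195,0,0,0,0],[-0.43,-0.345,-0.05,0,0,0],[-0.43,-0.345,-0.05,0,0,0],[-0.595,0.74,0,0,0,0],[-0.595,0.74,0,0,0,0],[-0.595,0.74,0,0,0,0],[-0.595,0.74,0,0,0,0],[0,0,0,0,0,0]],
  ],
)

```text
time: 22.95
tcp_pos: [0.4565, 0.0257, 0.095]
tool_rot: [-2.961, -1.047, 0.002]
force: [0.3, -0.4, 0.8]
gripper_width: 0.005
```

Run:
```python
from h import *
i=show(["lock_face","right_push","left_push"]);units(-.108,.0015,.095)
for n in("scene","top"): c=look(n,["lock_face","left_push","right_push"])
cv2.imwrite("pics/w4.png",np.hstack([cv2.resize(i[:,:,::-1],(400,300)),cv2.resize(c["img"][150:330,150:390,::-1],(400,300))]))
```

```text
tcp [0.4565 0.0257 0.095 ] in case [-0.1309 -0.0017] F [-0.  -0.5  0.8]
lock_face 0.61 [ 0.4146 -0.1632 -0.0008] case [-0.2819 -0.1226]
units [ 0.327  0.474 -0.023]
scene left_push 0.95 [0.377  0.2037 0.0823]
scene right_push 0.72 [ 0.6084 -0.0893  0.0846]
top left_push 0.56 [0.374  0.2075 0.0854]
top left_push 0.24 [ 0.4156 -0.1608 -0.0022]
top right_push 0.64 [ 0.6087 -0.0927  0.0864]
```

View pics/w4.png

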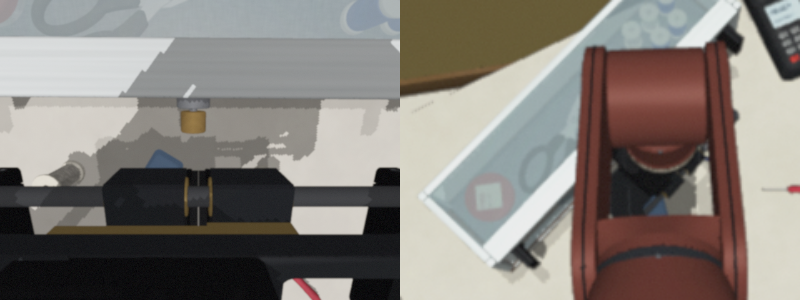

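The view shows the plunger (193,122) about 3 mm to the +y side of the finger slit (198). I'll shift over and approach.

carry_out(
  rows=[
    [[-0.047,0.058,0,0,0,0],[0.195,0.157,0,0,0,0],[0.156,0.126,0,0,0,0],[0.078,0.063,0,0,0,0],[0.058,0.047,0,0,0,0],[0.039,0.031,0,0,0,0],[0.039,0.031,0,0,0,0],[0.039,0.031,0,0,0,0],[0.039,0.031,0,0,0,0],[0,0,0,0,0,0]],
  ],
)

```text
time: 24.8
tcp_pos: [0.4819, 0.047, 0.0955]
tool_rot: [2.963, 1.044, -0.002]
force: [-3.5, -3.1, 2.5]
gripper_width: 0.009
```

carry_out(
  rows=[
    [[0.039,0.031,0,0,0,0],[0.039,0.031,0,0,0,0],[0.02,0.016,0,0,0,0],[0.02,0.016,0,0,0,0],[0,0,0,0,0,0],[0,0,0,0,0,0],[0,0,0,0,0,0],[0,0,0,0,0,0],[0,0,0,0,0,0],[0,0,0,0,0,0]],
  ],
)

```text
time: 26.05
tcp_pos: [0.487, 0.0511, 0.0955]
tool_rot: [-2.963, -1.044, -0.0]
force: [-1.4, -1.4, 1.2]
gripper_width: 0.003
```

carry_out(
  rows=[
    [[0.02,0.016,0,0,0,0],[0.02,0.016,0,0,0,0],[0.02,0.016,0,0,0,0],[0.02,0.016,0,0,0,0],[0,0,0,0,0,0],[0,0,0,0,0,0],[0,0,0,0,0,0],[0,0,0,0,0,0],[0,0,0,0,0,0],[0,0,0,0,0,0]],
  ],
)

```text
time: 27.3
tcp_pos: [0.4883, 0.0522, 0.0954]
tool_rot: [2.962, 1.044, -0.008]
force: [-10.8, -9.7, 9.7]
gripper_width: 0.005
```

carry_out(
  rows=[
    [[0.02,0.016,0,0,0,0],[0.02,0.016,0,0,0,0],[0,0,0,0,0,0],[0,0,0,0,0,0],[-0.078,-0.063,0,0,0,0],[-0.156,-0.126,0,0,0,0],[-0.195,-0.157,0,0,0,0],[-0.195,-0.157,0,0,0,0],[-0.195,-0.157,0,0,0,0],[0,0,0,0,0,0]],
  ],
)

```text
time: 28.55
tcp_pos: [0.4584, 0.028, 0.0955]
tool_rot: [-2.963, -1.043, 0.0]
force: [0.3, -0.1, -0.0]
gripper_width: 0.004
```

Run:
```python
from h import *
i=show(["lock_face"])
cv2.imwrite("pics/w5.png",cv2.resize(i[100:280,180:460,::-1],(784,504)))
```

```text
tcp [0.4584 0.028  0.0955] in case [-0.1279 -0.001 ] F [ 0.2 -0.3 -0. ]
lock_face 0.63 [0.4926 0.058  0.0846] case [-0.0825  0.001 ]
```

View pics/w5.png

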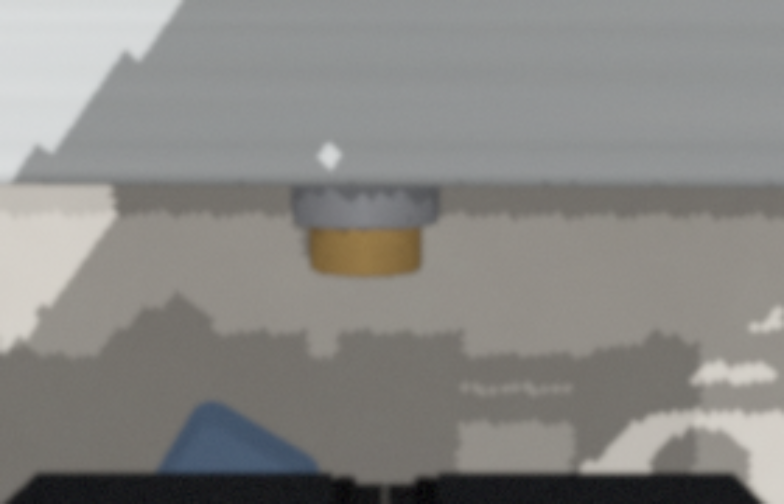

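The brass now stands about 47 px out at 112 px wide (17 mm), which is about 7 mm and means locked. I'll lift clear and make the last check.

carry_out(
  rows=[
    [[-0.2,-0.15,0.5,0,0,0],[0,0,0.8,0,0,0],[0,0,0.8,0,0,0],[0,0,0.8,0,0,0],[0,0,0.8,0,0,0],[0,0,0.8,0,0,0],[0,0,0.8,0,0,0],[0,0,0.5,0,0,0],[0,0,0,0,0,0],[0,0,0,0,0,0]],
  ],
)

```text
time: 29.9
tcp_pos: [0.4507, 0.0226, 0.3265]
tool_rot: [-2.962, -1.044, 0.002]
force: [-0.5, -0.0, 0.0]
gripper_width: 0.006
```

Run:
```python
from h import *
N=["left_push","right_push","lock_face","blue_spool","white_spool","chalk","ripper","bell"]
i=show(N);c=look("scene",N)
cv2.imwrite("pics/w6.png",np.vstack([cv2.resize(i[:,:,::-1],(400,300)),cv2.resize(c["img"][:,:,::-1],(400,300))]))
```

```text
tcp [0.4507 0.0226 0.3265] in case [-0.1374 -0.0005] F [-0.4  0.3  0. ]
left_push 0.92 [0.3713 0.2065 0.0851] case [-0.084   0.1926]
right_push 0.57 [ 0.6069 -0.0961  0.0836] case [-0.09   -0.1908]
right_push 0.45 [0.4923 0.0593 0.0834] case [-0.082   0.0021]
lock_face 0.49 [0.4924 0.0617 0.0869] case [-0.0804  0.0039]
blue_spool 0.88 [ 0.4866 -0.0444  0.0006] case [-0.1514 -0.0751]
white_spool 0.73 [0.3519 0.1205 0.002 ] case [-0.153   0.1378]
chalk 0.96 [ 0.4194  0.0495 -0.0025] case [-0.1449  0.0402]
bell 0.57 [ 0.5265 -0.2533  0.0006] case [-0.2512 -0.2629]
bell 0.33 [ 5.599e-01  1.141e-01 -1.000e-04] case [0.0051 0.0025]
scene left_push 0.91 [0.3785 0.2029 0.0811]
scene left_push 0.23 [ 0.6072 -0.0899  0.0838]
scene right_push 0.97 [ 0.6108 -0.0944  0.0833]
scene lock_face 0.64 [0.4909 0.0587 0.0864]
scene lock_face 0.17 [ 0.3575  0.1292 -0.0008]
scene blue_spool 0.7 [ 0.4866 -0.0427 -0.0025]
scene white_spool 0.6 [ 0.3573  0.1291 -0.0012]
scene chalk 0.63 [ 4.146e-01  4.780e-02 -2.000e-04]
scene ripper 0.58 [ 0.6092 -0.0931  0.0825]
```

View pics/w6.png

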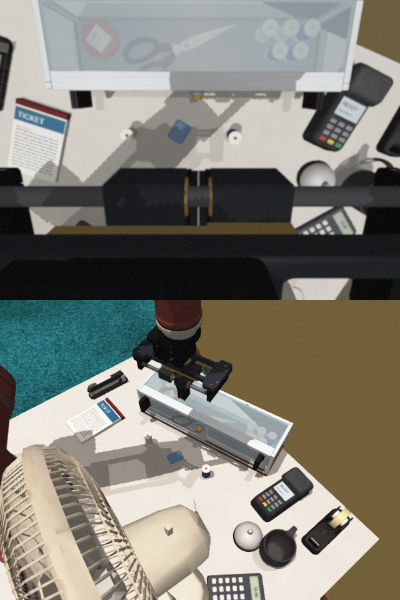

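The pulls are symmetric at the posts, the plunger is in, the loose things are where they were, and the tool is clear. I'm handing in the job.

```bash
python3 -c "
from cell import ticket
print(ticket.close_job())"
```

```text
the job is handed in; nothing more can be done
None
```

Both showcase doors are shut and the lock is pushed in. I closed the left door, then the right, with the closed fingertips against the pulls, then pressed the plunger in and lifted clear. The job was handed in at about 30 s.

- **Doors:** each one was pushed until the force rose against its stop. The pulls now sit at about +0.193 and -0.191 m from the showcase centre, which is symmetric.
- **Lock:** the plunger met its stop at about 15 N. In the close-up it stands about 7 mm out of the barrel, as it should when locked.
- **Not so gentle:** the left door took about 70 N for a moment at its stop, against the 3 N it needs to slide. That is below the 120 N wrist limit. The right door took about 29 N.
- **Loose things:** the spools, chalk and bell read within a few mm of where they started; one wrist-camera reading of the white spool was about 8 mm off, but the scene camera put it back in place. The seam ripper was not found in the last pictures (the one match was the right pull), but the arm did not come near it.

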